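Hang the filter cartridge in the solder-fume extractor and lock its bayonet

TASK

Fit the filter cartridge in the opened drum of the solder-fume extractor: lower it into the drum by its handle, feel for the three slots in the rim with the lugs, let it down in them, then twist it clockwise (seen from above) until the lugs drop fully home into the locking notches, and let go. Work by feel: guide it down rather than letting it fall and never force it, as a lug cracks if the cartridge is pushed, twisted or banged hard against the drum. Leave the other things on the bench where they are.

Things in the scene. Friction and masses are not known exactly. Their poses are not given: they have to be found in the camera images.
- extractor: solder-fume extractor, fixed to the bench: grey square blower base 156 x 156 mm, 46 mm high; upright on it, held by a band clamp, an open-topped round drum, inside diameter 104, outside 116 mm, that does not turn under hand forces. Origin: centre of the underside, z up; front (switch, knob) towards its -x. The drum's bright rim has three equal bayonet slots, 120 deg apart: see the points.
- rim (a point): centre of the drum's mouth: on its axis, level with the rim's top, 132 mm above the bench; axes as the base. Slots are 11 mm wide, open at the top. CAUTION: the drum was clamped at no set angle: one slot is anywhere from 0.10 to 1.00 rad (6 to 57 deg) clockwise, seen from above, of the base's front (-x). No reported pose shows it: look or feel. Lugs lying on the rim: cartridge origin 39 mm below here.
- cartridge: filter cartridge, at first standing on the bench: grey round body, diameter 100 mm (90 mm at the foot, tapering over 15 mm), 75 mm high, 0.32 to 0.52 kg, black web handle on top. Origin: centre of the underside, z up. Three round steel lugs, diameter 8 mm, 43 mm up, reach to 65 mm from the axis: one towards its -x, others 120 deg either way (any third turn fits). 2 mm play in the drum. Over 30 N cracks a lug.
- handle (a point): point to grip on the web handle, on the cartridge's axis 100 mm above its underside. The web is 70 mm long along the cartridge's x, 14 mm thick along its y, and spans 75 to 115 mm above the underside.
- multimeter: bystander: hand-held multimeter in a green holster, lying flat, 92 x 188 x 40 mm, loose; origin at the centre of its underside. To be left alone.
- calculator: bystander: pocket calculator lying flat, 80 x 162 x 14 mm, loose; origin at the centre of its underside. To be left alone.
- hood: bystander: the extractor's black intake funnel, set aside mouth down, diameter 124 mm, 60 mm high, loose; origin at the centre of its mouth, on the bench. To be left alone.
- solder_reel: bystander: reel of solder standing on its flange, diameter 60 mm, 50 mm high, loose; origin at the centre of its underside. To be left alone.
- sill (a point): on the drum's axis, level with the sill at the bottom of each slot, 21 mm below the rim. From the slot a passage 10 mm high runs along the sill under the rim, clockwise seen from above, until over the locking notch. Middle of slot to middle of notch: 0.45 rad (26 deg). Lugs on the sill: cartridge origin 60 mm below the rim.
- notch_floor (a point): on the drum's axis, level with the floor of the locking notches, 27 mm below the rim, 6 mm below the sill. Each notch is 12 mm wide; its far side rises as the end stop of the twist, 2 mm beyond a lug centred over the notch. Lugs in the notches (locked): cartridge origin 66 mm below the rim.

How it is judged (in metres and radians):
On the way:
1. the cartridge has been let down in the entry slots: its lugs are on the sill under the rim (z of cartridge in the frame of rim below -0.056 m and horizontal distance between cartridge and rim below 0.006 m and angle between cartridge's own z axis and vertical below 0.06 rad), for 0.2 s.
At the end, for the whole second after the job is handed in: The cartridge hangs locked and released in the drum: its underside 63.5 to 70 mm below the rim (66 when all lugs are in the notches; 60 when still on the sill), within 4 mm of the drum's axis, tilted less than 0.035 rad (2 deg), at rest (under 20 mm/s) (z of cartridge in the frame of rim between -0.07 and -0.0635 m and horizontal distance between cartridge and rim below 0.004 m and angle between cartridge's own z axis and vertical below 0.035 rad and linear speed of cartridge below 0.02 m/s); the robot touches nothing.
It fails at once if the cartridge is pushed, twisted or banged against the extractor with more than 30 N (contact force between cartridge and extractor above 30 N).
It fails at once if the multimeter, calculator, hood or solder reel is moved more than 20 mm (distance of any of multimeter, calculator, hood, solder_reel from where it was at the start of the episode above 0.02 m).
It also fails if it takes over 72 s, if anything falls off the work surface, if the arm or the gripper's body presses on something with over 40 N, if the wrist force passes 120 N, or if a joint passes its speed limit or range.

ROBOT

A 6-joint arm with a two-finger parallel gripper is mounted at the origin on the work surface. World frame = base frame: x ahead of the robot, y to its left, z up, the work surface at z = 0. Lengths are in mm, angles in rad, forces in N, time in s.
With the tool pointing down it reaches from about 350 to 975 mm from the base axis. Payload 7.1 kg.
Tool frame: the origin (TCP) lies at the very end of the fingers, on their centre line; the grasp point (between the pads) lies 19 mm behind it; x points along the fingers, y is the direction in which the jaws open and shut, and the axes are right-handed (so a half turn about x gives the same grasp; the last joint's range is limited). The gripper opens to 88 mm and grips with 3 to 60 N. Pads are 20 mm wide; open, the fingers measure 115 mm over their backs; the gripper's body (75 mm by 178 mm) begins 61 mm behind the grasp point.
Start: joints at [-0.019, 0.423, 1.63, -0, 1.089, -0.019], TCP at [624.984, 0.026, 222.675] pointing down, gripper open.
Joint ranges: [-3, 3], [-0.9, 2.11], [0.09, 2.58], [-1.31, 4.45], [0.11, 2.69], [-2.54, 2.54]. Speed limits (rad/s): [2.39, 2.39, 3.01, 3.14, 3.14, 3.14].

INTERFACE

Orientations are given as a rotation vector (axis times angle).
In Python, from workcell import ctrl gives the robot as it stands. The module is installed in compiled form; this text tells all that it offers.
- The arm moves only by the tool carry_out, never from a script. Its argument "commands" is a list of rows, each a list of 6 numbers: the shift along the tool's x, y, z in m, then the turn, a rotation vector about the tool's x, y, z in degrees. In form: [[tx, ty, tz, rx, ry, rz], ...]. A call has 1 to 8 rows; each row shifts and turns the pose as measured when the row begins, along the tool's axes as they then stand; what a row does not reach is not made up. A row lasts 1/8 s, in which the tool goes at most 62.5 mm and 10.7 degrees, less where a joint would pass 70% of its speed; a pose out of reach is approached as far as the arm can. A call with a gripper value outside its range is refused whole. "grip" is the closure, from 0 (fully open) to 1 (shut), set as the call begins (left out, the last holds). The fingers move at their own pace and stop on an object; the grip force is fixed at half the most. Time passes only in rows, so rows that do not move let the fingers close. It gives the time, the measured TCP pose, the force and the opening at its end, in the units of the state.
- ctrl.get_obs(): the state, without advancing time (a new reading comes with each control period).
- ctrl.get_image(name): name is "scene" or "side" or "wrist"; returns a dict with "pixels" (384x512x3 uint8, blue, green, red), "intrinsics" (3x3 intrinsics, pixels), "rvec" (rotation vector, rad) and "tvec" (3), from world to camera coordinates, as OpenCV has them. Camera axes: x right, y down, z forward; pixel columns grow to the right and rows downward; lengths in mm; the calibration is good to about 2 mm. The wrist camera is an equidistant fisheye: a pixel r from the principal point sees the ray r / f radians off the axis. A picture is of the moment at which its call begins. There is no depth.
- ctrl.close_job(): hands the job in, once; it reports no verdict.
The state is a dict: "t": time; "qpos": joint angles; "qvel": joint speeds; "joint_torque": joint torques, N m; "ee_pos": TCP position; "orientation": TCP orientation; "ft_force": force on the tool from outside, world axes, zero at the start; "moment": the same for the moment, N m; "width": finger opening in mm.
Only numpy, scipy, OpenCV 4.12 (cv2) and the standard library are available. Lean on these libraries where they do the work, as an engineer would, in place of code of your own. Each camera call takes 0.05 s, during which the arm holds its last target. There are 200 camera calls.

## Working session

There is one attempt and no reset: what is moved stays moved. The work goes in short steps, Python scripts to look and compute and a tool call to move; the robot and the scene stay as the last step left them, time stands still between calls to the robot, and variables do not carry over. Pictures are saved under pics/ and viewed, about 8 in all and at most 12, crops included, and the job is handed in when it is done.

Besides the shell and the picture viewer there is one more tool, called after ">>>" by a JSON object that holds its "method" and its "body", one argument or row to a line. carry_out: Moves the arm, as the interface text tells. Its arguments: {"type":"object","properties":{"commands":{"type":"array"},"grip":{"type":"number"}},"required":["commands"]}

```bash
mkdir -p pics; cat > h.py <<'E'
import numpy as np, cv2
from workcell import ctrl
from scipy.spatial.transform import Rotation as R
np.set_printoptions(precision=3,suppress=True)
def snap(name,fn):
    im=ctrl.get_image(name); cv2.imwrite('pics/'+fn+'.png',im['pixels']); np.savez('pics/'+fn+'.npz',**im); return im
def load(fn): return dict(np.load('pics/'+fn+'.npz'))
def cast(im,uv,z,fish=False):
    K=np.array(im['intrinsics'],float); Rm=cv2.Rodrigues(np.array(im['rvec'],float))[0]; t=np.array(im['tvec'],float).ravel()
    uv=np.atleast_2d(np.array(uv,float)); x=(uv-K[:2,2])/[K[0,0],K[1,1]]
    if fish:
        th=np.linalg.norm(x,axis=1,keepdims=True); d=np.hstack([x/np.maximum(th,1e-9)*np.sin(th),np.cos(th)])
    else: d=np.hstack([x,np.ones((len(x),1))])
    c=-Rm.T@t; d=d@Rm
    return c+d*((z-c[2])/d[:,2])[:,None]
def proj(im,P):
    K=np.array(im['intrinsics'],float); return cv2.projectPoints(np.atleast_2d(np.array(P,float)),np.array(im['rvec'],float),np.array(im['tvec'],float),K,None)[0][:,0]
E
python3 - <<'E'
from h import *
a=snap('scene','s0')['pixels'];b=snap('side','d0')['pixels'];c=snap('wrist','w0')
o=ctrl.get_obs(); print({k:o[k] for k in('t','ee_pos','orientation','ft_force','width')})
print(R.from_rotvec(o['orientation']).as_matrix())
E
```

```text
{'t': 0.15, 'ee_pos': array([624.598,   0.031, 222.096]), 'orientation': array([ 1.209,  1.21 , -1.21 ]), 'ft_force': array([-0.174, -0.286, -0.949]), 'width': 87.74345693992053}
[[-0.001  1.    -0.   ]
 [ 0.    -0.    -1.   ]
 [-1.    -0.001 -0.   ]]
```

View pics/s0.png

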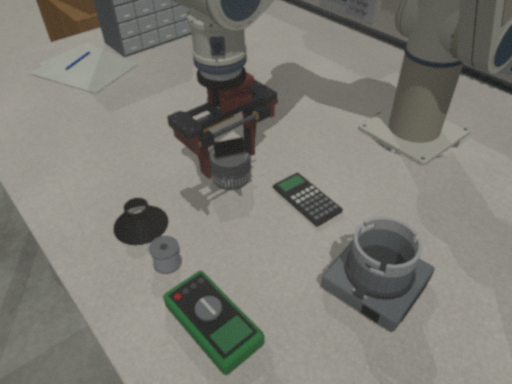

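View pics/w0.png

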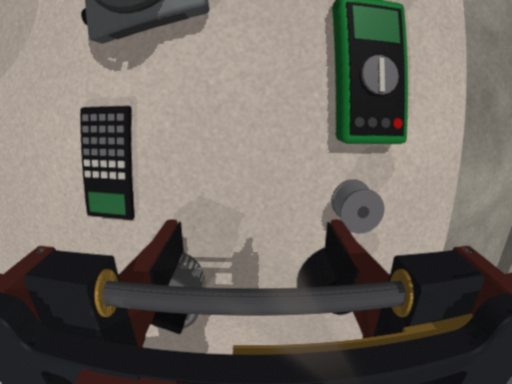

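View pics/d0.png

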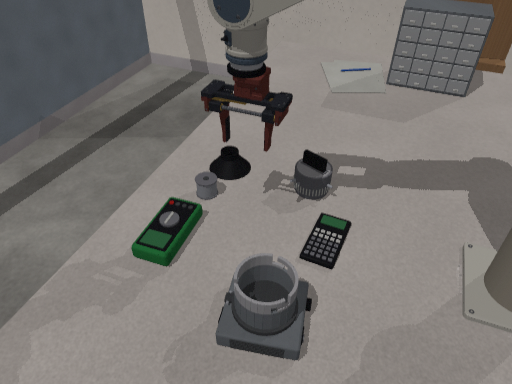

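The pictures show the drum at scene (383,255) / side (265,285). The cartridge is at scene (230,165) / side (313,177), with its handle on top. I'll zoom in on these for detail.

```bash
python3 - <<'E'
from h import *
s=cv2.imread('pics/s0.png');d=cv2.imread('pics/d0.png')
f=lambda im,x,y,w,h:cv2.resize(im[y:y+h,x:x+w],(400,300),interpolation=cv2.INTER_CUBIC)
m=np.vstack([np.hstack([f(s,310,210,133,100),f(d,200,245,133,100)]),np.hstack([f(s,190,130,80,60),f(d,275,140,80,60)])])
m=np.clip(m*1.5,0,255).astype('uint8')
cv2.imwrite('pics/m0.png',m)
for n in('s0','d0'):
    im=load(n);print(n,proj(im,[[0,0,0],[500,0,0],[500,300,0],[500,-300,0]]).tolist())
E
```

```text
s0 [[412.5946227289023, 131.02848222586996], [277.79615706576243, 216.0341017270669], [383.543183995302, 303.59884332767285], [202.63066751972255, 153.79266704571563]]
d0 [[516.6276271550346, 292.7741014705258], [292.8445385695877, 229.9247563789644], [246.82261287125124, 331.6724604888756], [322.6784205379462, 163.96643436384988]]
```

View pics/m0.png

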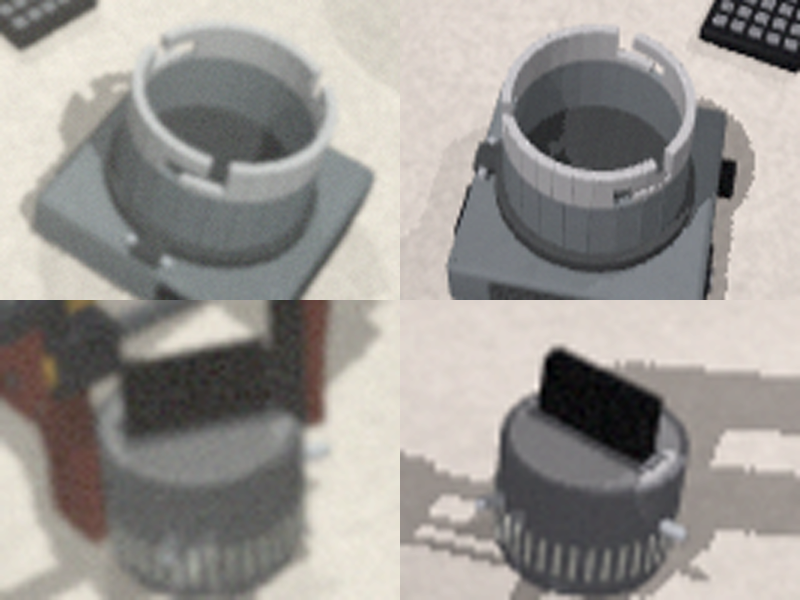

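Montage, in original pixels. Scene view: drum slots at about (383,267) and (417,238). Side view: slots at (275,260), (235,280) and (288,300). Side view also shows cartridge lugs at about (331,186) and (292,181), with the handle top edge from (304,150) to (327,160).

```bash
python3 - <<'E'
from h import *
from scipy.optimize import least_squares as ls
S=load('s0');D=load('d0')
s1=lambda p:np.array(p)/3.+[310,210]; d1=lambda p:(np.array(p)-[400,0])/3.+[200,245]
s2=lambda p:(np.array(p)-[0,300])/5.+[190-0,130]; s2=lambda p:(np.array(p)-[0,300])*.2+[190,130]; d2=lambda p:(np.array(p)-[400,300])*.2+[275,140]
def fit(P,r):
    q=ls(lambda c:np.hypot(*(P[:,:2]-c).T)-r,P[:,:2].mean(0)); return q.x,np.abs(q.fun).max()
rs=cast(S,s1([(133,95),(150,55),(215,25),(275,42),(337,120)]),132);rd=cast(D,d1([(500,90),(520,55),(575,27),(690,90),(665,50),(503,125),(535,165),(590,182)]),132)
print('rim',fit(rs,58),fit(rd,58)); c,_=fit(np.vstack([rs,rd]),58);print(c)
for n,im,p in(('s',S,s1([(222,172),(322,83)])),('d',D,d1([(625,43),(507,108),(664,166)]))):
    q=cast(im,p,132)[:,:2]; cc=fit(rs if n=='s' else rd,58)[0]
    print(n,q.tolist(),np.degrees(np.arctan2(*(q-cc).T[::-1])),np.hypot(*(q-cc).T))
for n,im,f,h in(('s',S,s2,[(125,362),(265,345)]),('d',D,d2,[(548,352),(662,402)])):
    q=cast(im,f(h),115)[:,:2];v=q[1]-q[0];print(n,'handle',q.mean(0),np.hypot(*v),np.degrees(np.arctan2(v[1],v[0])))
b=cast(D,d2([(497,440),(512,405),(687,435),(500,450),(600,487),(560,478)]),75);print('body',fit(b,49))
l=cast(D,d2([(680,532),(483,502)]),43)[:,:2];l2=cast(S,s2([(322,450)]),43)[:,:2]
print('lugs',l.tolist(),l2.tolist())
# base knob
print('knob',cast(D,d1([(728,180)]),25),cast(S,s1([(165,292)]),25))
E
```

```text
rim (array([483.056, 266.542]), np.float64(2.0862935573551056)) (array([479.016, 264.068]), np.float64(0.8505527254117595))
[480.252 264.716]
s [[529.3334717122714, 294.57742832263625], [433.64178183393176, 291.190060128901]] [ 31.208 153.49 ] [54.107 55.221]
d [[477.5300931291505, 216.02129352941552], [525.7002196684647, 289.5643214874588], [427.0651737109696, 293.5602721865268]] [-91.771  28.641 150.417] [48.07  53.193 59.739]
s handle [ 499.98  -172.178] 65.32167896334452 150.45707149182738
d handle [ 499.433 -169.66 ] 69.84423747586709 162.06305057898874
body (array([ 503.858, -175.278]), np.float64(3.69321069310719))
lugs [[445.02909290335975, -149.86096969896482], [548.7770165904024, -134.7737783761986]] [[445.4257664341161, -148.5420716939842]]
knob [[401.049 213.258  25.   ]] [[547.793 290.675  25.   ]]
```

>>> {"method": "carry_out", "body": {
  "commands": [
    [0,-0.031,0.043,0,0,0],
    [0,-0.031,0.043,0,0,0],
    [0,-0.031,0.043,0,0,0],
    [0,-0.031,0.043,0,0,0],
    [0,0,0,-9.7,0,0],
    [0,0,0,-9.7,0,0],
    [0,0,0,-9.7,0,0],
    [0,0,0,-9.7,0,0]
  ]
}}

```text
t: 1.15
ee_pos: [495.5, -177.1, 220.4]
orientation: [0.681, 1.465, -0.683]
ft_force: [-0.7, 0.8, -0.0]
width: 87.8
```

>>> {"method": "carry_out", "body": {
  "commands": [
    [0,0,0,-9.7,0,0],
    [0,0,0,-9.7,0,0],
    [0,0,0,-9.7,0,0],
    [0,0,0,0,0,0]
  ]
}}

```text
t: 1.65
ee_pos: [494.7, -176.9, 219.6]
orientation: [0.275, 1.559, -0.274]
ft_force: [0.1, 0.1, -0.1]
width: 87.4
```

```bash
cat >> h.py <<'E'
def st():
    o=ctrl.get_obs(); M=R.from_rotvec(o['orientation']).as_matrix()
    print('t',round(o['t'],2),'p',np.array(o['ee_pos']),'yaw',round(np.degrees(np.arctan2(M[1,1],M[0,1])),2),'down',M[:,0],'F',np.array(o['ft_force']),'M',np.array(o['moment']),'w',round(o['width'],1)); return o,M
E
python3 - <<'E'
from h import *
st(); snap('wrist','w1'); d=snap('side','d1')['pixels'];s=snap('scene','s1')['pixels']
f=lambda im,x,y,w,h:cv2.resize(im[y:y+h,x:x+w],(400,300),interpolation=cv2.INTER_CUBIC)
w=cv2.imread('pics/w1.png')
m=np.hstack([cv2.resize(w,(400,300)),f(d,255,110,107,80)]);cv2.imwrite('pics/m1.png',np.clip(m*1.4,0,255))
E
```

```text
t 1.65 p [ 494.668 -176.896  219.576] yaw 69.98 down [-0.005  0.001 -1.   ] F [ 0.104  0.131 -0.073] M [ 0.027 -0.066  0.043] w 87.4[ WARN:0@7.766] global loadsave.cpp:1063 imwrite_ Unsupported depth image for selected encoder is fallbacked to CV_8U.
```

View pics/m1.png

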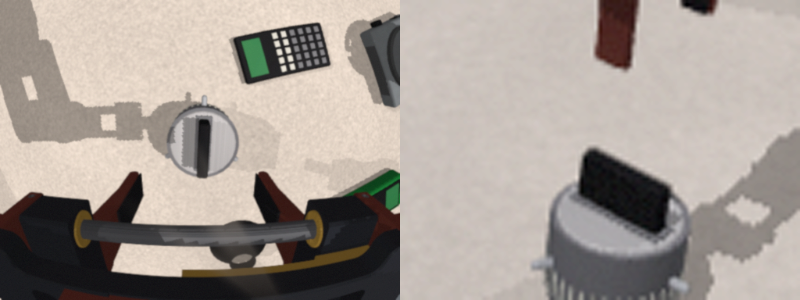

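The wrist view shows the cartridge top at about (260,182) in full pixels. The handle is nearly vertical in the image and lined up between the jaws, with a lug at (262,128).

```bash
python3 - <<'E'
from h import *
from scipy.optimize import least_squares as ls
im=load('w1');px=im['pixels'];g=px.max(2)
roi=np.zeros(g.shape,'uint8');roi[145:235,235:290]=1
m=((g<45)&(roi>0)).astype('uint8')
n,l,s,c=cv2.connectedComponentsWithStats(m);k=1+s[1:,4].argmax();print(s[k],c[k])
ys,xs=np.where(l==k);P=cast(im,np.c_[xs,ys],115,True)[:,:2]
r=cv2.minAreaRect(P.astype('float32'));print('handle top rect',r);print(cv2.boxPoints(r))
# lug tip
print('lug',cast(im,[(262,124)],43,True))
D=load('d1');p=lambda q:(np.array(q)-[400,0])/(400/107.)+[255,110]
q=cast(D,p([(584,150),(668,183)]),115)[:,:2];v=q[1]-q[0];print(q.mean(0),np.degrees(np.arctan2(v[1],v[0])),np.hypot(*v))
q=cast(D,p([(535,266),(690,286)]),43)[:,:2];print(q)
# drum in wrist initial? body circle
cg=cv2.HoughCircles(cv2.cvtColor(px,cv2.COLOR_BGR2GRAY),cv2.HOUGH_GRADIENT,1,60,param1=80,param2=20,minRadius=38,maxRadius=55);print(cg)
if cg is not None: print(cast(im,cg[0][:,:2],75,True))
E
```

```text
[ 252  153   17   74 1030] [259.731 188.201]
handle top rect ((498.3936462402344, -172.85226440429688), (13.781547546386719, 71.55601501464844), 67.39987182617188)
[[ 462.715 -165.465]
 [ 528.776 -192.963]
 [ 534.072 -180.24 ]
 [ 468.011 -152.741]]
lug [[ 445.788 -149.553   43.   ]]
[ 501.68  -172.877] 165.4089043060302 66.67828836093733
[[ 549.002 -131.162]
 [ 441.08  -151.009]]
[[[259.5 182.5  45.5]]]
[[ 501.149 -173.141   75.   ]]
```

>>> {"method": "carry_out", "body": {
  "commands": [
    [0,0.0054,0.0029,2.6,0,0],
    [0.04,0,0,0,0,0],
    [0.04,0,0,0,0,0],
    [0.03,0,0,0,0,0],
    [0,0,0,0,0,0]
  ]
}}

```text
t: 2.42
ee_pos: [500.5, -173.1, 108.1]
orientation: [0.321, 1.548, -0.322]
ft_force: [-0.0, 0.5, 0.5]
width: 87.4
```

```bash
python3 - <<'E'
from h import *
st()
E
```

```text
t 2.42 p [ 500.472 -173.102  108.069] yaw 66.52 down [-0.002  0.    -1.   ] F [-0.04   0.512  0.514] M [ 0.031 -0.098  0.012] w 87.4
```

>>> {"method": "carry_out", "body": {
  "commands": [
    [0.012,0,0,-0.9,0,0],
    [0.012,0,0,0,0,0],
    [0,0,0,0,0,0]
  ]
}}

```text
t: 2.8
ee_pos: [502.2, -173.8, 85.1]
orientation: [0.309, 1.546, -0.31]
ft_force: [-0.2, 1.1, 0.2]
width: 87.7
```

>>> {"method": "carry_out", "body": {
  "commands": [
    [0,0,0,0,0,0],
    [0,0,0,0,0,0],
    [0,0,0,0,0,0],
    [0,0,0,0,0,0],
    [0,0,0,0,0,0],
    [0,0,0,0,0,0]
  ],
  "grip": 1
}}

```text
t: 3.55
ee_pos: [503.2, -174.1, 86.6]
orientation: [0.309, 1.543, -0.311]
ft_force: [0.5, -0.3, -0.1]
width: 31.3
```

```bash
python3 - <<'E'
from h import *
st()
E
```

```text
t 3.55 p [ 503.237 -174.149   86.616] yaw 67.37 down [ 0.005 -0.002 -1.   ] F [ 0.518 -0.322 -0.142] M [ 0.04  -0.095 -0.033] w 31.3
```

>>> {"method": "carry_out", "body": {
  "commands": [
    [0,0,-0.003,0,0,0],
    [0,0,0,0,0,0],
    [0,0,0,0,0,0],
    [0,0,0,0,0,0]
  ]
}}

```text
t: 4.05
ee_pos: [500.1, -172.8, 86.4]
orientation: [0.309, 1.544, -0.311]
ft_force: [-0.2, 0.2, -0.7]
width: 13.7
```

```bash
python3 - <<'E'
from h import *
st()
E
```

```text
t 4.05 p [ 500.089 -172.771   86.414] yaw 67.36 down [ 0.004 -0.002 -1.   ] F [-0.222  0.193 -0.747] M [ 0.05  -0.077 -0.006] w 13.7
```

>>> {"method": "carry_out", "body": {
  "commands": [
    [-0.02,0,0,0,0,0],
    [-0.04,0,0,0,0,0],
    [-0.05,0,0,0,0,0],
    [-0.045,0,0,0,0,0],
    [0,0,0,0,0,0]
  ]
}}

```text
t: 4.68
ee_pos: [496.7, -171.6, 242.2]
orientation: [0.31, 1.553, -0.31]
ft_force: [0.7, 0.3, -5.6]
width: 13.5
```

>>> {"method": "carry_out", "body": {
  "commands": [
    [0,0.02,-0.0094,0,0,0],
    [0,0.044,-0.0207,0,0,0],
    [0,0.044,-0.0207,0,0,0],
    [0,0.044,-0.0207,0,0,0],
    [0,0.044,-0.0207,0,0,0],
    [0,0.044,-0.0207,0,0,0],
    [0,0.03,-0.014,0,0,0],
    [0,0,0,0,0,0]
  ]
}}

```text
t: 5.68
ee_pos: [473.1, 134.2, 225.6]
orientation: [0.308, 1.577, -0.318]
ft_force: [-0.5, -1.0, -4.8]
width: 14.0
```

```bash
python3 - <<'E'
from h import *
st()
E
```

```text
t 5.67 p [473.123 134.211 225.619] yaw 67.21 down [-0.029 -0.001 -1.   ] F [-0.498 -0.965 -4.83 ] M [ 0.031 -0.07   0.032] w 14.0
```

```bash
cat >> h.py <<'E'
def go(x,y,z,yaw):
    o,M=st(); a=np.radians(yaw); c,s=np.cos(a),np.sin(a)
    T=np.array([[0,c,s],[0,s,-c],[-1,0,0]])
    print('shift mm',M.T@(np.array([x,y,z])-np.array(o['ee_pos'])),'turn deg',np.degrees(R.from_matrix(M.T@T).as_rotvec()))
E
python3 - <<'E'
from h import *
go(477,150,245,60)
E
```

```text
t 5.67 p [473.123 134.211 225.619] yaw 67.21 down [-0.029 -0.001 -1.   ] F [-0.498 -0.965 -4.83 ] M [ 0.031 -0.07   0.032] w 14.0
shift mm [-19.497  15.824  -3.064] turn deg [ 7.204 -1.489  0.785]
```

>>> {"method": "carry_out", "body": {
  "commands": [
    [-0.02,0.008,-0.0015,3.6,-0.75,0.4],
    [0,0.008,-0.0015,3.6,-0.75,0.4],
    [0,0,0,0,0,0]
  ]
}}

```text
t: 6.05
ee_pos: [474.3, 147.7, 240.3]
orientation: [0.408, 1.539, -0.418]
ft_force: [-0.2, -0.3, -4.4]
width: 13.7
```

```bash
python3 - <<'E'
from h import *
go(480.3,264.7,240,60)
w=snap('wrist','w2')['pixels'];d=snap('side','d2')['pixels'];s=snap('scene','s2')['pixels']
f=lambda im,x,y,w,h:cv2.resize(im[y:y+h,x:x+w],(400,300),interpolation=cv2.INTER_CUBIC)
m=np.vstack([np.hstack([cv2.resize(w,(400,300)),f(w,256,0,256,192)]),np.hstack([f(s,290,170,160,120),f(d,200,200,133,100)])]);cv2.imwrite('pics/m2.png',np.clip(m*1.4,0,255).astype('uint8'))
E
```

```text
t 6.05 p [474.306 147.734 240.307] yaw 59.85 down [-0.009 -0.004 -1.   ] F [-0.178 -0.29  -4.392] M [ 0.063 -0.043  0.033] w 13.7
shift mm [ -0.195 104.152 -53.565] turn deg [-0.151 -0.332  0.447]
```

View pics/m2.png

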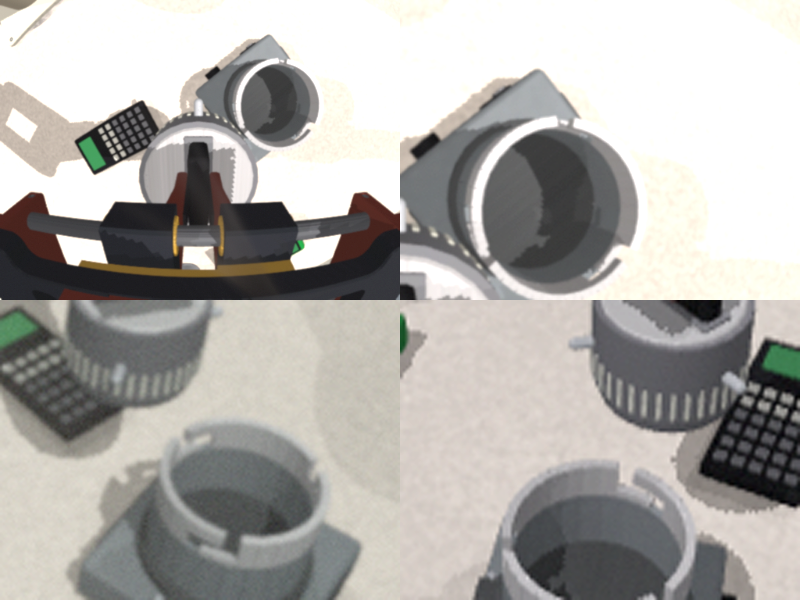

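Wrist crop: the drum mouth is at about (356,131) in full pixels, with slots near (365,78) and (398,163). The scene and side views show the cartridge hanging upright. One tighter crop of the rim.

```bash
python3 - <<'E'
from h import *
w=cv2.imread('pics/w2.png')[65:195,295:420];cv2.imwrite('pics/m3.png',cv2.resize(w,(577,600),interpolation=cv2.INTER_CUBIC))
E
```

```text
(no output)
```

View pics/m3.png

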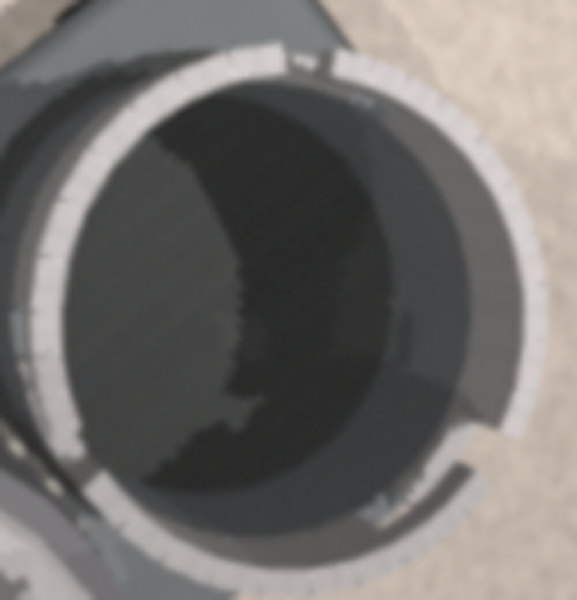

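```bash
python3 - <<'E'
from h import *
from scipy.optimize import least_squares as ls
im=load('w2');f=lambda p:np.array(p)/4.616+[295,65]-.4
o=cast(im,f([(240,48),(400,80),(470,130),(530,220),(548,310),(530,400),(33,300),(45,220),(80,150),(150,85),(290,595),(400,570)]),132,True)[:,:2]
i=cast(im,f([(66,300),(523,310),(500,220),(440,140),(240,78),(130,150),(85,210)]),132,True)[:,:2]
q=ls(lambda c:np.r_[np.hypot(*(o-c[:2]).T)-58-c[2],np.hypot(*(i-c[:2]).T)-52-c[2]],[480,265,0]);print(q.x,q.fun)
c=q.x[:2]
e=cast(im,f([(285,58),(333,62),(510,432),(477,480),(68,460),(98,478)]),132,True)[:,:2]-c
print(np.degrees(np.arctan2(e[:,1],e[:,0])),np.hypot(*e.T))
# cartridge top circle + lug at current height
z=240.3-86.4
b=cast(im,1.28*np.array([(139.5,180),(143,155),(160,130),(257,175),(250,148),(240,137)]),z+75,True)[:,:2]
for r in(48,49,50):
  q=ls(lambda c:np.hypot(*(b-c).T)-r,[474,148]);print(r,q.x,q.fun)
l=cast(im,1.28*np.array([(199,102)]),z+43,True)[0,:2];print('lug',l,np.degrees(np.arctan2(*(l-[474.3,147.7])[::-1])))
E
```

```text
[480.011 259.714  -0.32 ] [ 0.671 -1.331 -0.611  0.679  1.017 -0.624 -0.628  0.592  1.091  0.776
 -0.422  0.67  -1.248  0.564 -0.281 -1.186  0.761 -0.546  0.054]
[155.932 145.036  38.191  24.5   -89.723 -82.814] [55.291 55.268 55.042 53.914 56.544 53.257]
48 [472.786 147.63 ] [ 0.585 -0.374  0.729  0.992  0.308 -0.835]
49 [474.133 146.921] [-0.421 -0.69   1.     0.01   0.059 -0.775]
50 [475.52  146.194] [-1.375 -0.944  1.323 -0.926 -0.134 -0.661]
lug [423.28  177.525] 149.69101495400005
```

>>> {"method": "carry_out", "body": {
  "commands": [
    [0,0.035,-0.0175,0,-0.1,0.15],
    [0,0.035,-0.0175,0,-0.1,0.15],
    [0,0.027,-0.014,0,-0.1,0.15],
    [0,0,0,0,0,0],
    [0,0,0,0,0,0]
  ]
}}

```text
t: 6.82
ee_pos: [481.4, 255.2, 238.4]
orientation: [0.411, 1.533, -0.415]
ft_force: [0.3, -0.3, -3.6]
width: 14.0
```

```bash
python3 - <<'E'
from h import *
go(480.2,262.5,226,60.5)
E
```

```text
t 6.83 p [481.44  255.245 238.44 ] yaw 59.83 down [-0.003 -0.002 -1.   ] F [ 0.33  -0.286 -3.621] M [ 0.079 -0.086  0.004] w 14.0
shift mm [12.43   5.686 -4.699] turn deg [-0.67  -0.088  0.171]
```

>>> {"method": "carry_out", "body": {
  "commands": [
    [0.006,0.0057,-0.0047,-0.7,0,0.15],
    [0.005,0,0,0,0,0],
    [0,0,0,0,0,0]
  ]
}}

```text
t: 7.2
ee_pos: [480.0, 260.8, 226.2]
orientation: [0.403, 1.535, -0.405]
ft_force: [0.4, 0.2, -4.0]
width: 13.6
```

```bash
python3 - <<'E'
from h import *
go(480.2,262.5,222,60.5)
d=snap('side','d3')['pixels'];s=snap('scene','s3')['pixels'];w=snap('wrist','w3')['pixels']
f=lambda im,x,y,w,h:cv2.resize(im[y:y+h,x:x+w],(400,400),interpolation=cv2.INTER_CUBIC)
m=np.hstack([f(s,330,170,110,110),f(d,210,205,110,110)]);cv2.imwrite('pics/m4.png',np.clip(m*1.3,0,255).astype('uint8'))
E
```

```text
t 7.2 p [479.961 260.795 226.23 ] yaw 60.48 down [-0.003 -0.    -1.   ] F [ 0.389  0.221 -3.969] M [ 0.036 -0.029  0.023] w 13.6
shift mm [ 4.229  1.608 -0.623] turn deg [-0.024 -0.117  0.086]
```

View pics/m4.png

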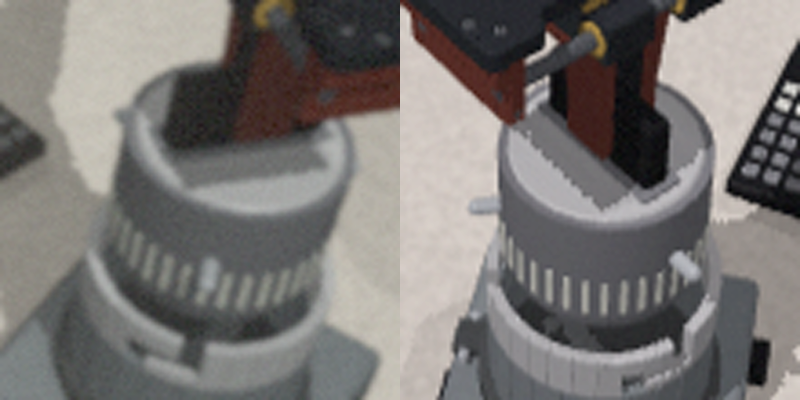

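Cartridge hovers over the mouth, with the lugs directly above the slots in both views (scene lug (210,275) above slot (195,350); side lug (685,265) above slot (680,340)). Next is a bias-corrected lateral check.

```bash
python3 - <<'E'
from h import *
p=np.array([480,260.8])
A=[];b=[]
# row-wise silhouettes: top circle extreme columns (cartridge) vs rim extreme columns
def ext(im,c,z,r):
    t=np.linspace(0,2*np.pi,361);q=proj(im,np.c_[c[0]+r*np.cos(t),c[1]+r*np.sin(t),0*t+z]);return q[:,0].min(),q[:,0].max()
for n,cart,rim in(('s3',(330+115/3.636,330+354/3.636),(330+85/3.636,330+333/3.636)),('d3',(210+99/3.636,210+313/3.636),(210+87/3.636,210+320/3.636))):
    im=load(n);ce=ext(im,p,214.8,50);re=ext(im,p,132,58)
    J=[(ext(im,p+d,132,58)[0]-re[0]+ext(im,p+d,132,58)[1]-re[1])/20 for d in([10,0],[0,10])]
    bias=np.mean(cart)-np.mean(ce);dv=np.mean(rim)-np.mean(re)
    print(n,'cart meas',cart,'pred',ce,'rim meas',rim,'pred',re,'J',J);A.append(J);b.append([dv-bias,dv])
print(p+np.linalg.solve(A,np.array(b)).T)
E
```

```text
s3 cart meas (361.62816281628164, 427.35973597359737) pred (np.float64(364.67676728078357), np.float64(428.31529419895185)) rim meas (353.3773377337734, 421.58415841584156) pred (np.float64(352.96610817842543), np.float64(421.09996503946564)) J [np.float64(-0.36730354538986776), np.float64(0.4647571881087913)]
d3 cart meas (237.22772277227722, 296.0836083608361) pred (np.float64(236.85037845287613), np.float64(297.0749674419658)) rim meas (233.92739273927393, 298.008800880088) pred (np.float64(233.0784600298758), np.float64(297.8936951833402)) J [np.float64(-0.5231813268332445), np.float64(-0.19583625506537886)]
[[477.314 263.948]
 [479.011 260.981]]
```

>>> {"method": "carry_out", "body": {
  "commands": [
    [0.004,0.0006,-0.001,0,0,0],
    [0.004,0,0,0,0,0],
    [0.004,0,0,0,0,0],
    [0.003,0,0,0,0,0]
  ]
}}

```text
t: 7.85
ee_pos: [480.0, 262.3, 211.4]
orientation: [0.404, 1.534, -0.403]
ft_force: [-0.4, -0.5, -4.0]
width: 14.2
```

```bash
python3 - <<'E'
from h import *
go(479.5,262,206,60.5)
E
```

```text
t 7.85 p [480.028 262.339 211.385] yaw 60.48 down [-0.001  0.001 -1.   ] F [-0.409 -0.488 -3.973] M [ 0.038 -0.021 -0.001] w 14.2
shift mm [ 5.385 -0.557 -0.288] turn deg [-0.023 -0.048 -0.024]
```

>>> {"method": "carry_out", "body": {
  "commands": [
    [0.0025,-0.0003,0,0,0,0],
    [0.0025,0,0,0,0,0]
  ]
}}

```text
t: 8.1
ee_pos: [479.8, 262.1, 205.9]
orientation: [0.404, 1.534, -0.404]
ft_force: [-0.2, 0.2, -4.5]
width: 13.8
```

>>> {"method": "carry_out", "body": {
  "commands": [
    [0.0025,0,0,0,0,0],
    [0.0025,0,0,0,0,0]
  ]
}}

```text
t: 8.35
ee_pos: [479.9, 262.1, 200.6]
orientation: [0.404, 1.534, -0.403]
ft_force: [-0.7, -0.6, -4.5]
width: 13.2
```

```bash
python3 - <<'E'
from h import *
go(479.5,262,196,60.5)
E
```

```text
t 8.35 p [479.856 262.105 200.561] yaw 60.48 down [-0.001  0.001 -1.   ] F [-0.653 -0.577 -4.5  ] M [ 0.073 -0.03  -0.026] w 13.2
shift mm [ 4.561 -0.268 -0.253] turn deg [-0.021 -0.056 -0.018]
```

>>> {"method": "carry_out", "body": {
  "commands": [
    [0.0025,0,0,0,0,0],
    [0.0025,0,0,0,0,0],
    [0.0025,0,0,0,0,0]
  ]
}}

```text
t: 8.72
ee_pos: [479.8, 262.1, 192.6]
orientation: [0.404, 1.534, -0.403]
ft_force: [-0.5, -0.5, -4.1]
width: 14.1
```

>>> {"method": "carry_out", "body": {
  "commands": [
    [0.0025,0,0,0,0,0],
    [0.0025,0,0,0,0,0],
    [0.0025,0,0,0,0,0]
  ]
}}

```text
t: 9.1
ee_pos: [479.8, 262.2, 184.6]
orientation: [0.404, 1.534, -0.403]
ft_force: [-0.1, 0.6, -4.0]
width: 13.8
```

```bash
python3 - <<'E'
from h import *
go(479.5,262,178,60.5)
E
```

```text
t 9.1 p [479.81  262.154 184.59 ] yaw 60.48 down [-0.001  0.001 -1.   ] F [-0.107  0.556 -3.954] M [ 0.038 -0.008 -0.029] w 13.8
shift mm [ 6.59  -0.289 -0.187] turn deg [-0.022 -0.06  -0.019]
```

>>> {"method": "carry_out", "body": {
  "commands": [
    [0.0015,0,0,0,0,0],
    [0.0015,0,0,0,0,0]
  ]
}}

```text
t: 9.35
ee_pos: [479.8, 262.1, 181.3]
orientation: [0.404, 1.534, -0.404]
ft_force: [-0.2, 0.2, -3.7]
width: 13.9
```

>>> {"method": "carry_out", "body": {
  "commands": [
    [0.001,0,0,0,0,0],
    [0.001,0,0,0,0,0]
  ]
}}

```text
t: 9.6
ee_pos: [479.8, 262.2, 179.2]
orientation: [0.404, 1.534, -0.404]
ft_force: [-0.8, 0.0, -4.2]
width: 13.6
```

>>> {"method": "carry_out", "body": {
  "commands": [
    [0.001,0,0,0,0,0],
    [0.001,0,0,0,0,0]
  ]
}}

```text
t: 9.85
ee_pos: [479.8, 262.2, 177.1]
orientation: [0.404, 1.534, -0.404]
ft_force: [-0.0, -0.3, -4.2]
width: 14.0
```

>>> {"method": "carry_out", "body": {
  "commands": [
    [0.001,0,0,0,0,0],
    [0.001,0,0,0,0,0]
  ]
}}

```text
t: 10.1
ee_pos: [479.8, 262.3, 175.1]
orientation: [0.405, 1.534, -0.403]
ft_force: [-1.2, -0.3, -2.5]
width: 13.8
```

>>> {"method": "carry_out", "body": {
  "commands": [
    [0.001,0,0,0,0,0],
    [0.001,0,0,0,0,0]
  ]
}}

```text
t: 10.35
ee_pos: [479.7, 262.3, 173.0]
orientation: [0.404, 1.534, -0.403]
ft_force: [-1.9, 0.3, -3.7]
width: 13.8
```

>>> {"method": "carry_out", "body": {
  "commands": [
    [0.001,0,0,0,0,0],
    [0.001,0,0,0,0,0]
  ]
}}

```text
t: 10.6
ee_pos: [479.7, 262.3, 170.9]
orientation: [0.404, 1.534, -0.403]
ft_force: [-0.7, 0.1, -2.8]
width: 13.8
```

```bash
python3 - <<'E'
from h import *
st()
E
```

```text
t 10.6 p [479.653 262.313 170.892] yaw 60.5 down [-0.001  0.001 -1.   ] F [-0.68   0.054 -2.846] M [0.058 0.135 0.107] w 13.8
```

>>> {"method": "carry_out", "body": {
  "commands": [
    [0.001,0,0,0,0,0],
    [0.001,0,0,0,0,0],
    [0.001,0,0,0,0,0]
  ]
}}

```text
t: 10.98
ee_pos: [479.7, 262.3, 167.7]
orientation: [0.404, 1.534, -0.403]
ft_force: [-0.1, 0.6, -3.0]
width: 14.0
```

>>> {"method": "carry_out", "body": {
  "commands": [
    [0.001,0,0,0,0,0],
    [0.001,0,0,0,0,0],
    [0.001,0,0,0,0,0]
  ]
}}

```text
t: 11.35
ee_pos: [479.7, 262.3, 164.4]
orientation: [0.404, 1.534, -0.403]
ft_force: [-0.7, 0.2, -3.8]
width: 13.3
```

>>> {"method": "carry_out", "body": {
  "commands": [
    [0.001,0,0,0,0,0],
    [0.001,0,0,0,0,0],
    [0.001,0,0,0,0,0]
  ]
}}

```text
t: 11.72
ee_pos: [479.7, 262.2, 161.1]
orientation: [0.404, 1.534, -0.403]
ft_force: [-0.8, 0.7, -4.0]
width: 14.0
```

```bash
python3 - <<'E'
from h import *
st()
E
```

```text
t 11.72 p [479.712 262.238 161.073] yaw 60.48 down [-0.001  0.001 -1.   ] F [-0.768  0.676 -4.001] M [0.114 0.071 0.007] w 14.0
```

>>> {"method": "carry_out", "body": {
  "commands": [
    [0.001,0,0,0,0,0]
  ]
}}

```text
t: 11.85
ee_pos: [479.7, 262.2, 160.0]
orientation: [0.404, 1.534, -0.404]
ft_force: [-0.2, -1.1, -4.1]
width: 13.8
```

>>> {"method": "carry_out", "body": {
  "commands": [
    [0.0007,0,0,0,0,0]
  ]
}}

```text
t: 11.98
ee_pos: [479.7, 262.2, 159.2]
orientation: [0.404, 1.534, -0.404]
ft_force: [-0.2, 0.6, -3.6]
width: 14.0
```

>>> {"method": "carry_out", "body": {
  "commands": [
    [0.0005,0,0,0,0,0]
  ]
}}

```text
t: 12.1
ee_pos: [479.7, 262.2, 158.6]
orientation: [0.404, 1.534, -0.404]
ft_force: [0.1, -0.4, -3.7]
width: 13.7
```

>>> {"method": "carry_out", "body": {
  "commands": [
    [0.0005,0,0,0,0,0]
  ]
}}

```text
t: 12.22
ee_pos: [479.7, 262.3, 158.4]
orientation: [0.404, 1.534, -0.404]
ft_force: [-3.0, 0.3, 2.4]
width: 14.1
```

>>> {"method": "carry_out", "body": {
  "commands": [
    [-0.001,0,0,0,0,0],
    [0,0,0,2,0,0],
    [0,0,0,2,0,0]
  ]
}}

```text
t: 12.6
ee_pos: [479.8, 262.3, 159.3]
orientation: [0.462, 1.522, -0.461]
ft_force: [-0.9, -0.1, -4.5]
width: 13.6
```

```bash
python3 - <<'E'
from h import *
go(479.7,262.2,159.4,54)
E
```

```text
t 12.6 p [479.821 262.303 159.348] yaw 56.22 down [-0.001  0.001 -1.   ] F [-0.853 -0.065 -4.547] M [ 0.07  -0.093  0.016] w 13.6
shift mm [-0.052 -0.153 -0.044] turn deg [ 2.223 -0.065 -0.023]
```

>>> {"method": "carry_out", "body": {
  "commands": [
    [0,0,0,2,0,0],
    [0,0,0,2,0,0]
  ]
}}

```text
t: 12.85
ee_pos: [480.0, 262.4, 159.3]
orientation: [0.521, 1.508, -0.52]
ft_force: [-1.2, 0.6, -5.0]
width: 14.0
```

>>> {"method": "carry_out", "body": {
  "commands": [
    [0,0,0,2,0,0],
    [0,0,0,2,0,0]
  ]
}}

```text
t: 13.1
ee_pos: [480.0, 262.5, 159.1]
orientation: [0.58, 1.493, -0.578]
ft_force: [-0.4, 0.2, -4.3]
width: 14.1
```

>>> {"method": "carry_out", "body": {
  "commands": [
    [0,0,0,2,0,0],
    [0,0,0,2,0,0]
  ]
}}

```text
t: 13.35
ee_pos: [480.2, 262.5, 159.1]
orientation: [0.638, 1.476, -0.636]
ft_force: [0.5, 0.2, -4.0]
width: 13.6
```

```bash
python3 - <<'E'
from h import *
go(479.7,262.2,159.4,34.7)
E
```

```text
t 13.35 p [480.192 262.548 159.051] yaw 43.29 down [-0.     0.001 -1.   ] F [ 0.494  0.243 -4.032] M [ 0.066 -0.04  -0.021] w 13.6
shift mm [-0.349 -0.596 -0.085] turn deg [ 8.593 -0.067 -0.049]
```

>>> {"method": "carry_out", "body": {
  "commands": [
    [-0.0003,-0.0003,0,2,0,0],
    [0,0,0,2,0,0]
  ]
}}

```text
t: 13.6
ee_pos: [480.1, 262.3, 159.3]
orientation: [0.696, 1.457, -0.694]
ft_force: [0.8, 0.5, -4.4]
width: 13.9
```

>>> {"method": "carry_out", "body": {
  "commands": [
    [0,-0.0003,0,2,0,0],
    [0,0,0,2,0,0]
  ]
}}

```text
t: 13.85
ee_pos: [480.0, 262.1, 159.3]
orientation: [0.754, 1.437, -0.751]
ft_force: [-0.0, -0.2, -4.1]
width: 13.8
```

```bash
python3 - <<'E'
from h import *
go(479.8,262.2,159.4,34.7)
E
```

```text
t 13.85 p [479.979 262.097 159.335] yaw 34.7 down [ 0.     0.001 -1.   ] F [-0.04  -0.164 -4.11 ] M [ 0.054 -0.027 -0.036] w 13.8
shift mm [-0.065 -0.089 -0.187] turn deg [-0.002 -0.056 -0.069]
```

Over the notch; lower gently.

>>> {"method": "carry_out", "body": {
  "commands": [
    [0.0008,0,0,0,0,0]
  ]
}}

```text
t: 13.98
ee_pos: [480.0, 262.2, 158.6]
orientation: [0.755, 1.437, -0.752]
ft_force: [0.6, 0.1, -3.6]
width: 14.0
```

>>> {"method": "carry_out", "body": {
  "commands": [
    [0.0007,0,0,0,0,0]
  ]
}}

```text
t: 14.1
ee_pos: [480.0, 262.1, 157.8]
orientation: [0.754, 1.437, -0.752]
ft_force: [1.3, -0.1, -4.1]
width: 13.9
```

>>> {"method": "carry_out", "body": {
  "commands": [
    [0.0007,0,0,0,0,0]
  ]
}}

```text
t: 14.22
ee_pos: [480.0, 262.1, 157.1]
orientation: [0.754, 1.437, -0.752]
ft_force: [0.6, -0.5, -4.0]
width: 13.8
```

Below sill level without contact, so the lugs are in the notches.

>>> {"method": "carry_out", "body": {
  "commands": [
    [0.0008,0,0,0,0,0],
    [0.0008,0,0,0,0,0]
  ]
}}

```text
t: 14.48
ee_pos: [480.0, 262.1, 155.3]
orientation: [0.754, 1.437, -0.752]
ft_force: [-0.5, -0.4, -4.7]
width: 13.8
```

>>> {"method": "carry_out", "body": {
  "commands": [
    [0.0008,0,0,0,0,0],
    [0.0008,0,0,0,0,0]
  ]
}}

```text
t: 14.72
ee_pos: [480.0, 262.1, 153.6]
orientation: [0.754, 1.437, -0.752]
ft_force: [0.1, 0.4, -4.1]
width: 13.8
```

>>> {"method": "carry_out", "body": {
  "commands": [
    [0.0005,0,0,0,0,0]
  ]
}}

```text
t: 14.85
ee_pos: [480.0, 262.1, 153.0]
orientation: [0.754, 1.437, -0.752]
ft_force: [-0.4, -0.3, -3.2]
width: 13.9
```

>>> {"method": "carry_out", "body": {
  "commands": [
    [0.0005,0,0,0,0,0]
  ]
}}

```text
t: 14.98
ee_pos: [480.0, 262.1, 152.5]
orientation: [0.754, 1.437, -0.752]
ft_force: [-0.6, 0.3, -2.6]
width: 13.9
```

>>> {"method": "carry_out", "body": {
  "commands": [
    [0.0005,0,0,0,0,0]
  ]
}}

```text
t: 15.1
ee_pos: [480.0, 262.2, 152.4]
orientation: [0.754, 1.437, -0.751]
ft_force: [-2.2, -0.1, 2.5]
width: 13.8
```

```bash
python3 - <<'E'
from h import *
st()
E
```

```text
t 15.1 p [480.024 262.208 152.352] yaw 34.69 down [ 0.     0.002 -1.   ] F [-2.192 -0.072  2.473] M [-0.191  0.362 -0.014] w 13.8
```

>>> {"method": "carry_out", "body": {
  "commands": [
    [-0.0003,0,0,0,0,0],
    [0,0,0,0,0,0],
    [0,0,0,0,0,0],
    [0,0,0,0,0,0],
    [0,0,0,0,0,0],
    [0,0,0,0,0,0]
  ],
  "grip": 0.4
}}

```text
t: 15.85
ee_pos: [481.5, 262.8, 153.9]
orientation: [0.756, 1.434, -0.749]
ft_force: [-1.1, -0.5, -0.3]
width: 52.2
```

```bash
python3 - <<'E'
from h import *
st()
E
```

```text
t 15.85 p [481.49  262.804 153.919] yaw 34.68 down [ 0.004  0.003 -1.   ] F [-1.079 -0.503 -0.325] M [ 0.041 -0.004 -0.069] w 52.2
```

Released. Retreat straight up, then check.

>>> {"method": "carry_out", "body": {
  "commands": [
    [-0.02,0,0,0,0,0],
    [-0.03,0,0,0,0,0],
    [-0.05,0,0,0,0,0],
    [-0.05,0,0,0,0,0],
    [0,0.05,0,0,0,0],
    [0,-0.05,-0.0,0,0,0],
    [-0.03,0,0,0,0,0],
    [0,0,0,0,0,0]
  ]
}}

```text
t: 16.85
ee_pos: [480.0, 261.8, 332.2]
orientation: [0.748, 1.442, -0.759]
ft_force: [-0.4, 0.1, 0.2]
width: 52.9
```

```bash
python3 - <<'E'
from h import *
st()
d=snap('side','d4')['pixels'];s=snap('scene','s4')['pixels'];w=snap('wrist','w4')['pixels']
f=lambda im,x,y,w,h:cv2.resize(im[y:y+h,x:x+w],(400,300),interpolation=cv2.INTER_CUBIC)
m=np.vstack([np.hstack([f(s,320,205,133,100),f(d,200,235,133,100)]),np.hstack([cv2.resize(w,(400,300)),cv2.resize(s,(400,300))])]);cv2.imwrite('pics/m5.png',np.clip(m*1.2,0,255).astype('uint8'))
E
```

```text
t 16.85 p [480.048 261.791 332.201] yaw 34.69 down [-0.008 -0.003 -1.   ] F [-0.41   0.063  0.206] M [ 0.073 -0.027  0.038] w 52.9
```

View pics/m5.png

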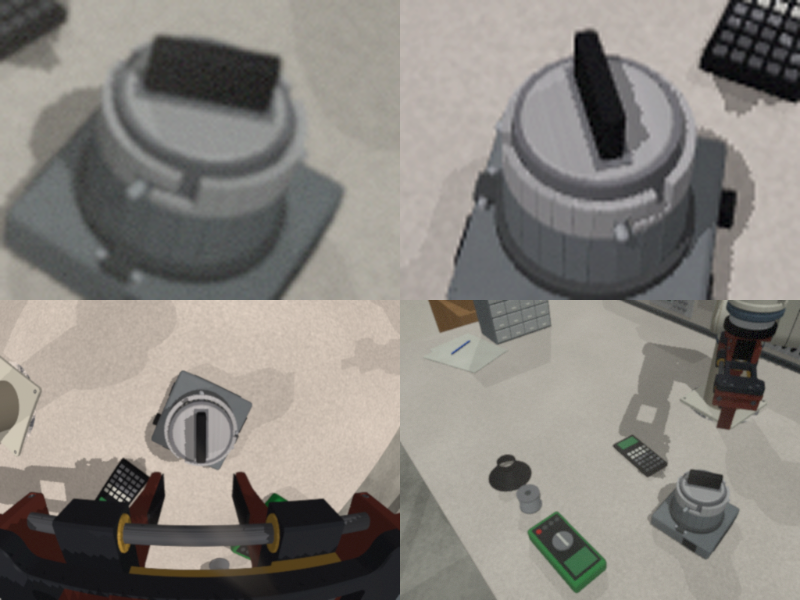

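The lugs sit in the notches, at the clockwise ends of the passages: scene crop (137,190) and side crop (622,232). The cartridge is level, and the other things are where they were.

```bash
python3 - <<'E'
from h import *
print(ctrl.close_job())
E
```

```text
the job is handed in; nothing more can be done
None
```

The cartridge is in the drum with its lugs in the locking notches, released and handed in at about 17 s. I lifted it by the handle and lowered it into the slots. I then raised it about 1 mm, twisted it 26° clockwise and let it down into the notches.

**By feel:** it touched the sill at tool height 158.4 mm and the notch floor at 152.4 mm, which is the 6 mm step the drum should have. The highest force in any reading was about 6 N, although the readings between steps were not recorded.

**Last pictures:** the two lugs in view sit at the clockwise ends of their passages, and the cartridge looks level. The bystanders look unmoved by eye; I did not measure them. The gripper is clear, about 180 mm above where it let go.

**Disagreement:** the cameras differed by up to about 7 mm on where the drum's centre was. I used a position in between, and the cartridge went in with only light rubbing in the slots.

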